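# Spin the truing turntable and brake it on the mark

### The job

Check that the round iron picture frame clamped on the turntable runs true: with a fingertip, flick one of the clamps so that the plate spins freely counter-clockwise seen from above, and let the red mark run past the fixed pointer at least once with nothing touching the plate. As the mark comes round again (that time or a later one), brake the still-turning plate with a fingertip on its bare rim so that it stops with the pointer on the red mark, and keep the finger on until it stands quite still; under the finger you may at most ease it the last few centimetres. Nothing needs gripping; leave the tools and the tin on the bench where they are, and finish clear of everything.

Things in the scene. Friction and masses are not known exactly. Their poses are not given: they have to be found in the camera images.
- stand: fixed green cast stand of the turntable with its pointer bracket, bolted to the bench; origin on the bench on the turning axis, z up. Foot 210 mm across. The stand's x axis points from the turning axis to the pointer; the bracket and its upright post (post 205 mm out from the axis, its 20 mm yellow block ending 105 mm above the bench) lie along it, outside the plate
- pointer_tip (a point): sharp tip of the fixed yellow pointer, a cone 16 mm thick and 30 mm long, 166 mm from the turning axis, 95 mm above the bench (level with the upper face of the plate), 6 mm outside the plate's edge; it points at the axis
- plate_middle (a point): round aluminium plate of the turntable, 320 mm across, 12 mm thick, upper face 95 mm above the bench; this point is on the turning axis in the upper face, z up, x towards the red mark. A dark steel ring (the picture frame, 176 mm outside diameter, 22 mm high) is clamped on it. The outer band, 125 to 160 mm from the axis, is bare and flat all round: press a fingertip down there to brake
- plate (a joint): turning angle of the plate, rad, growing counter-clockwise from above, not wrapped; 0, 2 pi, 4 pi.. = red mark exactly at the pointer. Starts at rest between -4.6 and -1.8. Ball bearing, no stops; plate and load about 3 kg, 0.03 kg m2. Flicked to 3 rad/s it coasts some 2 turns in about 12 s, losing each second about 0.13 rad/s plus a tenth of its speed; a firm fingertip stops it within a few mm
- red_mark (a point): middle of the red paint mark where it meets the plate's edge: 160 mm from the axis, in the upper face; the mark is 20 mm wide along the edge, 32 mm long inwards, and also painted on the edge
- clamp_a (a point): clamp a, 60 deg counter-clockwise from the red mark; the point is on the axis of its upright stud, 102 mm from the turning axis, 36 mm above the plate (131 mm above the bench). The stud is 8 mm thick and ends 44 mm above the plate; nut round it 15 mm across, from 29 to 37 mm above the plate
- clamp_b (a point): clamp b, the same, 180 deg from the red mark. Each clamp's steel strap, 16 mm wide, lies radially from 78 to 124 mm from the axis, its top 28 mm above the plate, with a heel block below it at 112 to 124 mm
- clamp_c (a point): clamp c, the same, 60 deg clockwise from the red mark. The clamps are rigid, fixed to the plate and go round with it
- hammer: loose hammer, 240 mm long, wooden handle, to be left alone; origin under the middle of its head, handle along its -x
- tin: loose yellow round tin with metal scraps, 124 mm across, 34 mm high, to be left alone; origin under its centre
- pliers: loose pliers with yellow handles, 165 mm long, to be left alone; origin under the pivot, jaws along +x
- chisel: loose steel cold chisel, 175 mm long, 14 mm thick, to be left alone; origin under the middle of its shank

How it is judged:
On the way, in this order (a step that is already met when the one before it is completed fails the run):
1. the plate has been flicked and spins freely counter-clockwise, faster than 0.8 rad/s, nothing touching it (velocity of joint plate above 0.8 rad/s and contact force between anything else and plate below 0.05 N), for 0.1 s.
2. the red mark has run past the pointer, the plate untouched and turning (value of joint plate above 0.2 rad and velocity of joint plate above 0.3 rad/s and contact force between anything else and plate below 0.05 N), for 0.05 s.
3. the plate runs on untouched for at least another half turn, the mark coming round again (value of joint plate above 3.5 rad and velocity of joint plate above 0.25 rad/s and contact force between anything else and plate below 0.05 N), for 0.05 s.
4. the plate comes to a stop (velocity of joint plate between -0.05 and 0.05 rad/s), for 0.15 s.
5. the fingertip that stopped the plate near the pointer is lifted off (so the run fails if the plate comes to a stop with no finger on it, or with the mark over 40 mm from the pointer's line) ((contact force between the fingers and plate below 0.05 N or y of red_mark in the frame of stand above 0.04 m or y of red_mark in the frame of stand below -0.04 m or x of red_mark in the frame of stand below 0.1 m)).
At the end, for the whole second after the job is handed in: the plate is at rest, at least one turn after the mark first passed the pointer, with the pointer on the 20 mm wide red mark (middle of the mark within 10 mm of the pointer's line, measured along the plate's edge) (y of red_mark in the frame of stand between -0.01 and 0.01 m and x of red_mark in the frame of stand above 0.1 m and value of joint plate above 5.5 rad and velocity of joint plate between -0.03 and 0.03 rad/s); the robot touches nothing.
It fails at once if the hammer is moved or lifted (distance of hammer from where it was at the start of the episode above 0.015 m).
It fails at once if the tin is moved or lifted (distance of tin from where it was at the start of the episode above 0.015 m).
It fails at once if the pliers are moved or lifted (distance of pliers from where it was at the start of the episode above 0.015 m).
It fails at once if the chisel is moved or lifted (distance of chisel from where it was at the start of the episode above 0.015 m).
It also fails if it takes over 54 s, if anything falls off the work surface, if the arm or the gripper's body presses on something with over 40 N, if the wrist force passes 120 N, or if a joint passes its speed limit or range.

### The arm

A 7-joint arm with a two-finger parallel gripper is mounted at the origin on the work surface. World frame = base frame: x ahead of the robot, y to its left, z up, the work surface at z = 0. Lengths are in m, angles in rad, forces in N, time in s.
With the tool pointing down it reaches from about 0.4 to 0.85 m from the base axis. Payload 4.5 kg.
Tool frame: the origin (TCP) lies between the finger pads; the fingertips stand 19 mm ahead of it and the grasp point (between the pads) is the TCP (r.tips_ahead is the distance from the TCP to the fingertips, in m); z points along the fingers, y is the line along which they close (so a half turn about z gives the same grasp; the last joint's range is limited). The gripper opens to 88 mm and grips with 3 to 60 N. Pads are 18 mm wide; open, the fingers measure 123 mm over their backs; the gripper's body (75 mm by 187 mm) begins 45 mm behind the grasp point.
Start: joints at [1.137, 0.689, -0.195, 1.565, 0.157, 0.902, -0.215], TCP at [0.282, -0.558, 0.258] pointing down, gripper open.
Joint ranges: [-3.01, 3.01], [-0.46, 2.08], [-1.47, 1.51], [0.13, 2.56], [-1, 4.14], [0.04, 2.09], [-2.66, 2.66]. Speed limits (rad/s): [2.57, 2.57, 3.14, 3.14, 3.14, 3.14, 3.14].

### API

Orientations are given as a unit quaternion [x, y, z, w].
In Python, from plant import r, cams, models gives the robot as it stands. The module is installed in compiled form; this text tells all that it offers.
- The arm moves only by the tool jog_arm, never from a script. Its arguments are lists of equal length, an entry for each row: "turn": the turn, a rotation vector about the tool's x, y, z in rad, a list of three; "translation": the shift along the tool's x, y, z in m, a list of three; "grip": the closure, from 0 (fully open) to 1 (shut). In form: {"turn": [[ax, ay, az], ...], "translation": [[tx, ty, tz], ...], "grip": [grip, ...]}. A call has 1 to 20 rows; each row is the pose to reach, as a shift and turn from the pose commanded when the call began, along the tool's axes at that moment; what a row does not reach only later rows make up. A row lasts 1/8 s, in which the tool goes at most 62.5 mm and 10.7 degrees, less where a joint would pass 70% of its speed; a pose out of reach is approached as far as the arm can. A call with a gripper value outside its range is refused whole. The fingers move at their own pace and stop on an object; "force" is the grip in N (left out, the last holds). Time passes only in rows, so rows that repeat a pose let the fingers close. It gives the time, the measured TCP pose, the force, the opening and the grip force at its end, in the units of the state.
- r.get_state(): the state, without advancing time (a new reading comes with each control period).
- cams.snapshot(name): name is "scene" or "top" or "wrist"; returns the picture (420x560x3 uint8, red, green, blue); there is no depth.
- cams.camera_params(name): a dict with "fx", "fy", "cx", "cy" (pixels), "k1" (the pictures are not rectified: a ray, as slopes to the right and down, at radius r is drawn at 1 + k1 r^2 times it, then the intrinsics apply), "eye" and "orientation" of the camera in the world. Camera axes: x right, y up, looking along -z (the intrinsics and any distortion apply to the point x, -y, -z); pixel columns grow to the right and rows downward; lengths in m; the calibration is good to about 2 mm. A picture is of the moment at which its call begins: read the wrist's pose just before it. camera_params takes no time and is no camera call; for the wrist camera it gives the pose at the moment of the call.
- r.finish_job(): hands the job in; it is judged then, once.
Trained networks look in the newest picture that a camera, given by its name, has taken for a name from the list of things; names that differ only in an ending like _2 or _b are one class to them, and where a whole thing is asked for, a point or a joint stands for the part that bears it (a point fixed in the world has none). Each returns a list of dicts, best first, with "p" (0 to 1); they miss things now and then, are a little off and sometimes report something else, mostly with a low value. They report only what shows in the picture. A call takes as long as a camera call.
- models.find_in(camera, name): "position" ([x, y, z] in m, in world coordinates, good to about 4 mm: the middle of the surface that is visible of it).
- models.masks_of(camera, name): "pixels" (420x560 bool, what is visible of it).
- models.place_of(camera, name): "position" ([x, y, z] in m, in world coordinates, good to about 4 mm: a listed point, or the origin of a listed thing).
The state is a dict: "clock": time; "q": joint angles; "qd": joint speeds; "joint_torque": joint torques, N m; "tool_pos": TCP position; "eef_rot": TCP orientation; "contact_force": force on the tool from outside, world axes, zero at the start; "moment": the same for the moment, N m; "opening": opening from 0.0 (shut) to 1.0 (fully open); "finger_force": force on a finger pad.
Only numpy, scipy, OpenCV 4.12 (cv2) and the standard library are available. Lean on these libraries where they do the work, as an engineer would, in place of code of your own. Each camera call takes 0.05 s, during which the arm holds its last target. There are 200 camera calls.

## Working session

There is one attempt and no reset: what is moved stays moved. The work goes in short steps, Python scripts to look and compute and a tool call to move; the robot and the scene stay as the last step left them, time stands still between calls to the robot, and variables do not carry over. Pictures are saved under pics/ and viewed, at most 10 in all, crops included, and the job is handed in when it is done.

Besides the shell and the picture viewer there is one more tool, called after ">>>" as name(argument=value, ...) on one line, values as JSON. jog_arm: Moves the arm, as the interface text tells. Its arguments: {"type":"object","properties":{"turn":{"type":"array"},"translation":{"type":"array"},"grip":{"type":"array"},"force":{"type":"number"}},"required":["turn","translation","grip"]}

```bash
mkdir -p pics; cat > h.py <<'E'
import numpy as np, cv2
from plant import r, cams, models
from scipy.spatial.transform import Rotation as R
def save(cam,fn):
    im=cams.snapshot(cam); cv2.imwrite('pics/'+fn,im[:,:,::-1]); return im
E
python3 - <<'E'
from h import *
for c in ['scene','top']:
    save(c,c+'0.png')
    for n in ['stand','pointer_tip','plate_middle','red_mark','clamp_a','tin','hammer','pliers','chisel']:
        print(c,n,[(np.round(d['position'],3).tolist(),round(d['p'],2)) for d in models.place_of(c,n)][:4])
s=r.get_state(); print(s['clock'],s['tool_pos'],s['eef_rot'],R.from_quat(s['eef_rot']).as_matrix().round(3))
E
```

```text
scene stand [([0.584, -0.102, 0.003], 0.61)]
scene pointer_tip [([0.747, -0.075, 0.094], 0.94), ([0.486, -0.138, 0.128], 0.55)]
scene plate_middle [([0.581, -0.099, 0.095], 0.98)]
scene red_mark [([0.564, -0.257, 0.094], 0.83)]
scene clamp_a [([0.589, 0.003, 0.135], 0.97), ([0.487, -0.136, 0.13], 0.72), ([0.662, -0.159, 0.13], 0.59)]
scene tin [([0.439, 0.425, 0.0], 0.89)]
scene hammer [([0.472, -0.384, -0.001], 0.79)]
scene pliers [([0.666, 0.374, -0.0], 0.78), ([0.584, -0.1, 0.092], 0.49)]
scene chisel [([0.68, -0.408, -0.0], 0.71)]
top stand [([0.581, -0.102, -0.002], 0.57)]
top pointer_tip [([0.749, -0.078, 0.092], 0.6), ([0.592, -0.001, 0.131], 0.46)]
top plate_middle [([0.584, -0.098, 0.094], 0.73)]
top red_mark [([0.562, -0.255, 0.095], 0.59), ([0.584, -0.103, 0.001], 0.57)]
top clamp_a [([0.486, -0.14, 0.129], 0.78), ([0.662, -0.167, 0.133], 0.75), ([0.593, -0.0, 0.132], 0.57)]
top tin [([0.443, 0.422, -0.0], 0.92)]
top hammer [([0.475, -0.384, -0.003], 0.96)]
top pliers [([0.668, 0.375, 0.001], 0.67)]
top chisel [([0.676, -0.406, 0.002], 0.71)]
1.0 [ 0.28185043 -0.55787505  0.25775228] [9.72770263e-01 2.31771468e-01 1.48648691e-05 4.73018697e-05] [[ 0.893  0.451  0.   ]
 [ 0.451 -0.893 -0.   ]
 [ 0.     0.    -1.   ]]
```

View pics/top0.png

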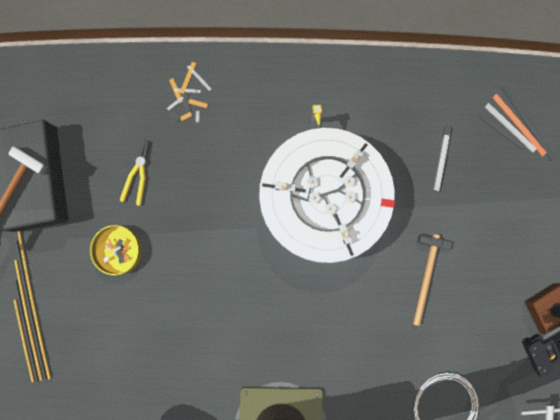

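View pics/scene0.png

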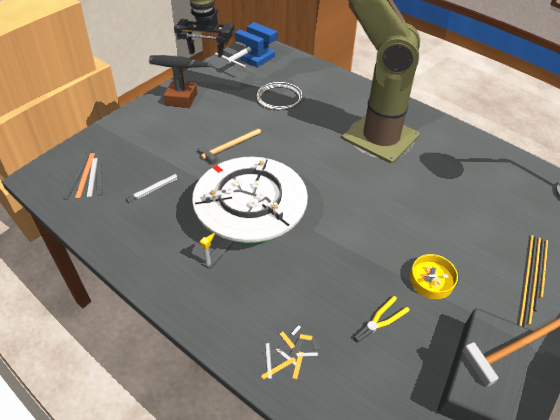

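Top view: plate centre is at about pixel (327,195), the pointer at (318,118), and the red mark at (388,203) on the right (-y). That gives mark angle ≈ -97°, pointer ≈ 8°, so the plate is at about -1.85 rad. The networks agree with this, and clamp c faces the robot. I'll close the gripper and move in behind clamp c.

>>> jog_arm(turn=[[0,0,0],[0,0,0],[0,0,0],[0,0,0],[0,0,0],[0,0,0],[0,0,0],[0,0,0],[0,0,0],[0,0,0],[0,0,0],[0,0,0],[0,0,0]], translation=[[0.03,-0.025,0],[0.07,-0.06,0],[0.11,-0.1,0],[0.15,-0.135,0],[0.19,-0.17,0],[0.23,-0.205,0],[0.27,-0.24,0],[0.31,-0.275,0],[0.345,-0.305,0],[0.367,-0.323,0.02],[0.367,-0.323,0.05],[0.367,-0.323,0.075],[0.367,-0.323,0.075]], grip=[1,1,1,1,1,1,1,1,1,1,1,1,1])

```text
clock: 2.62
tool_pos: [0.4629, -0.1038, 0.1817]
eef_rot: [0.973, 0.232, -0.002, -0.001]
contact_force: [0.7, 0.0, 0.4]
opening: 0.003
finger_force: 0.0
```

```bash
cat >> h.py <<'E'
def ray(cam,uv,z):
    p=cams.camera_params(cam); K=np.array([[p['fx'],0,p['cx']],[0,p['fy'],p['cy']],[0,0,1.]])
    n=cv2.undistortPoints(np.array(uv,float).reshape(-1,1,2),K,np.array([p['k1'],0,0,0,0])).reshape(-1,2)
    d=np.c_[n[:,0],-n[:,1],-np.ones(len(n))]; o=p['orientation']
    M=R.from_quat(o).as_matrix() if np.size(o)==4 else np.array(o)
    d=d@M.T; e=np.array(p['eye']); return e+d*((z-e[2])/d[:,2])[:,None]
C=np.array([0.5825,-0.100]); PA=np.arctan2(0.0235,0.1655)
def mark(cam,im=None):
    if im is None: im=cams.snapshot(cam)
    a=im.astype(int); m=(a[...,0]>120)&(a[...,1]<70)&(a[...,2]<80)
    v,u=np.nonzero(m)
    if len(u)==0: return None
    P=ray(cam,np.c_[u,v],0.095)[:,:2]-C; rr=np.hypot(*P.T); k=(rr>.12)&(rr<.168)
    if k.sum()<8: return None
    c=P[k].mean(0); th=np.arctan2(c[1],c[0])
    return (th-PA+np.pi)%(2*np.pi)-np.pi, np.hypot(*c), int(k.sum())
E
python3 - <<'E'
from h import *
for c in ['top','scene']: print(c,mark(c))
s=r.get_state(); print(s['clock'],s['tool_pos'],s['opening'],s['contact_force'])
im=cams.snapshot('top').astype(int)
m=(im[...,0]>180)&(im[...,1]>140)&(im[...,2]<90); v,u=np.nonzero(m)
P=ray('top',np.c_[u,v],0.095)[:,:2]-C; k=np.hypot(*P.T)<.25; P=P[k]
rr=np.hypot(*P.T); print('pointer ang',np.arctan2(*P.mean(0)[::-1]),PA,rr.min(),rr.max(),k.sum())
# plate circle
g=(im.min(2)>185); v,u=np.nonzero(g); Q=ray('top',np.c_[u,v],0.095)[:,:2]; q=Q[np.hypot(*(Q-C).T)<.175]
h=cv2.convexHull(q.astype(np.float32)); print(cv2.minEnclosingCircle(h))
E
```

```text
top None
scene (np.float64(-1.8397484458909221), np.float64(0.14492726800010272), 33)
2.725 [ 0.46414917 -0.10418619  0.1832351 ] 0.0034344221214272453 [0.09865763 0.59813973 1.01282551]
pointer ang 0.1276430685741621 0.1410510311173494 0.1896545670800855 0.19612941116673477 7
((0.5814424753189087, -0.0993305966258049), 0.16047561168670654)
```

>>> jog_arm(turn=[[0,0,0],[0,0,0],[0,0,0],[0,0,0],[0,0,0],[0,0,0],[0,0,0],[0,0,0],[0,0,0],[0,0,0],[0,0,0]], translation=[[0,0,0.03],[0,0,0.057],[0,0,0.057],[0,0.006,0.057],[0,0.012,0.057],[0,0.022,0.057],[0,0.046,0.057],[0,0.088,0.057],[0,0.092,0.045],[0,0.092,0],[0,0.092,-0.03]], grip=[1,1,1,1,1,1,1,1,1,1,1])

```text
clock: 4.15
tool_pos: [0.5054, -0.1863, 0.2148]
eef_rot: [0.973, 0.232, 0.001, 0.0]
contact_force: [-0.3, -0.5, -0.3]
opening: 0.009
finger_force: 0.0
```

```bash
cat > m.py <<'E'
import sys
from h import *
for i in range(int(sys.argv[1])):
    for c in sys.argv[2].split(','):
        t=r.get_state()['clock']; m=mark(c); print(c,round(t,3),None if m is None else np.round(m,3))
s=r.get_state(); print(s['clock'],s['tool_pos'],s['contact_force'])
E
python3 m.py 4 top,scene
```

```text
top 4.15 None
scene 4.2 [ 0.327  0.15  67.   ]
top 4.25 None
scene 4.3 [ 0.665  0.149 66.   ]
top 4.35 None
scene 4.4 [ 0.992  0.151 64.   ]
top 4.45 None
scene 4.5 [ 1.313  0.15  55.   ]
4.55 [ 0.50448459 -0.18592264  0.21174086] [ 0.22461154 -0.85585847  0.58036444]
```

>>> jog_arm(turn=[[0,0,0],[0,0,0],[0,0,0],[0,0,0],[0,0,0],[0,0,0]], translation=[[-0.02,-0.02,0],[-0.036,-0.042,0.01],[-0.036,-0.042,0.05],[-0.036,-0.042,0.075],[-0.036,-0.042,0.09],[-0.036,-0.042,0.09]], grip=[1,1,1,1,1,1])

```text
clock: 5.3
tool_pos: [0.4532, -0.1645, 0.1213]
eef_rot: [0.973, 0.232, -0.002, -0.001]
contact_force: [0.1, -0.5, 0.4]
opening: 0.005
finger_force: 0.0
```

```bash
python3 m.py 4 top,scene
```

```text
top 5.3 None
scene 5.35 [-2.377  0.144 30.   ]
top 5.4 None
scene 5.45 [-2.087  0.145 31.   ]
top 5.5 None
scene 5.55 [-1.805  0.145 32.   ]
top 5.6 None
scene 5.65 [-1.524  0.145 29.   ]
5.7 [ 0.45445422 -0.1650584   0.1232006 ] [-0.71960359 -0.10021019  0.72959642]
```

>>> jog_arm(turn=[[0,0,0],[0,0,0],[0,0,0],[0,0,0],[0,0,0],[0,0,0],[0,0,0],[0,0,0],[0,0,0],[0,0,0],[0,0,0],[0,0,0],[0,0,0],[0,0,0]], translation=[[0,0,0],[0,0,0],[0,0,0],[0,0,0],[0,0,0],[0,0,0],[0,0,0],[0,0,0],[0,0,0],[0,0,0],[0,0,0],[0,0,0],[0,0,0],[0,0,0]], grip=[1,1,1,1,1,1,1,1,1,1,1,1,1,1])

```text
clock: 7.45
tool_pos: [0.4542, -0.1649, 0.1227]
eef_rot: [0.973, 0.232, 0.0, 0.0]
contact_force: [1.2, 0.1, 0.8]
opening: 0.006
finger_force: 0.0
```

```bash
cat > p.py <<'E'
from h import *
T=[];A=[]
for i in range(5):
    t=r.get_state()['clock']; m=mark('scene'); T.append(t);A.append(m[0])
A=np.unwrap(A); T=np.array(T); w,a=np.polyfit(T-T.mean(),A,1); print(np.round(A,3),'w',w,'t',T.mean())
goal=0
while goal<a: goal+=2*np.pi
th,t=a,T.mean()
while th<goal and w>0: th+=w*.001; w-=(.13+.1*w)*.001; t+=.001
print('arrive',t,'w',w,'now',r.get_state()['clock'],r.get_state()['tool_pos'])
E
python3 p.py
```

```text
[2.756 2.86  2.96  3.063 3.161] w 2.023185601973156 t 7.55
arrive 9.479999999999329 w 1.439880183811339 now 7.7 [ 0.45418531 -0.16493678  0.12274386]
```

>>> jog_arm(turn=[[0,0,0],[0,0,0],[0,0,0],[0,0,0],[0,0,0],[0,0,0],[0,0,0],[0,0,0],[0,0,0],[0,0,0],[0,0,0],[0,0,0],[0,0,0],[0,0,0],[0,0,0],[0,0,0],[0,0,0]], translation=[[0,0,0.001],[0,0,0.002],[0,0,0.003],[0,0,0.004],[0,0,0.004],[0,0,0.004],[0,0,0.004],[0,0,0.004],[0,0,0.004],[0,0,0.004],[0,0,0.004],[0,0,0.005],[0,0,0.006],[0,0,0.011],[0,0,0.013],[0,0,0.013],[0,0,0.013]], grip=[1,1,1,1,1,1,1,1,1,1,1,1,1,1,1,1,1])

```text
clock: 9.82
tool_pos: [0.4556, -0.1673, 0.1142]
eef_rot: [0.973, 0.231, 0.002, 0.003]
contact_force: [-4.9, -2.4, 51.1]
opening: 0.005
finger_force: 25.5
```

```bash
python3 m.py 3 scene
```

```text
scene 9.825 [-0.116  0.148 53.   ]
scene 9.875 [-0.116  0.148 53.   ]
scene 9.925 [-0.116  0.148 53.   ]
9.975 [ 0.45563983 -0.16730059  0.11423649] [-5.75955916 -1.74690778 50.48392414]
```

```bash
python3 - <<'E'
from h import *
for c in ['scene','top']:
    im=save(c,c+'1.png')
    for n in ['pointer_tip','red_mark','plate_middle']:
        for d in models.place_of(c,n)[:1]:
            p=np.array(d['position']); print(c,n,p.round(4),round(d['p'],2),np.arctan2(*(p[:2]-C)[::-1]).round(3))
    print(mark(c,im))
    if c=='scene': cv2.imwrite('pics/crop1.png',cv2.resize(im[170:280,160:320,::-1],None,fx=5,fy=5,interpolation=cv2.INTER_CUBIC))
E
```

```text
scene pointer_tip [ 0.7477 -0.0732  0.0945] 0.72 0.161
scene red_mark [ 0.7414 -0.094   0.0938] 0.91 0.038
scene plate_middle [ 0.5794 -0.1022  0.091 ] 0.68 -2.524
(np.float64(-0.11583818415559355), np.float64(0.14753597057475296), 53)
top pointer_tip [ 0.7465 -0.0772  0.0955] 0.87 0.138
top red_mark [ 0.7414 -0.0963  0.0951] 0.88 0.023
top plate_middle [ 0.5815 -0.0983  0.1009] 0.56 2.103
None
```

View pics/crop1.png

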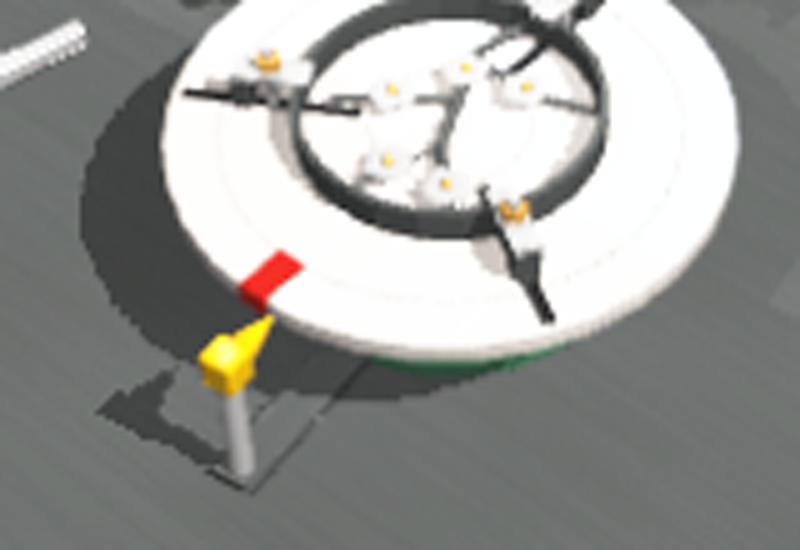

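The crop shows the mark at about (257,300), roughly one mark width short of the pointer tip at (273,318). All estimates agree on 0.12 rad, about 19 mm at the rim. I'll ease it 17 mm forward under the finger.

>>> jog_arm(turn=[[0,0,0],[0,0,0],[0,0,0],[0,0,0],[0,0,0],[0,0,0],[0,0,0],[0,0,0],[0,0,0],[0,0,0]], translation=[[0,0.002,0],[0,0.004,0],[0,0.007,0],[0,0.01,0],[0,0.013,0],[0,0.016,0],[0,0.018,0],[0,0.018,0],[0,0.018,0],[0,0.018,0]], grip=[1,1,1,1,1,1,1,1,1,1])

```text
clock: 11.62
tool_pos: [0.4659, -0.1829, 0.1143]
eef_rot: [0.973, 0.232, 0.004, 0.003]
contact_force: [-1.7, -1.2, 45.1]
opening: 0.004
finger_force: 22.3
```

```bash
python3 - <<'E'
from h import *
for c in ['scene','top']:
    im=save(c,c+'2.png')
    for n in ['pointer_tip','red_mark']:
        for d in models.place_of(c,n)[:1]:
            p=np.array(d['position']); print(c,n,p.round(4),round(d['p'],2),np.arctan2(*(p[:2]-C)[::-1]).round(3))
    print(mark(c,im))
    if c=='scene': cv2.imwrite('pics/crop2.png',cv2.resize(im[170:280,160:320,::-1],None,fx=5,fy=5,interpolation=cv2.INTER_CUBIC))
s=r.get_state(); print(s['clock'],s['tool_pos'],s['contact_force'])
E
```

```text
scene pointer_tip [ 0.7488 -0.0744  0.0924] 0.58 0.153
scene red_mark [ 0.7397 -0.075   0.0926] 0.92 0.158
(np.float64(0.014184857914113724), np.float64(0.14904212358900748), 58)
top pointer_tip [ 0.7487 -0.0796  0.094 ] 0.94 0.122
top red_mark [ 0.7425 -0.0723  0.0952] 0.67 0.171
None
11.925 [ 0.46589173 -0.18291074  0.11425943] [-2.22826258 -0.9085569  44.16105717]
```

View pics/crop2.png

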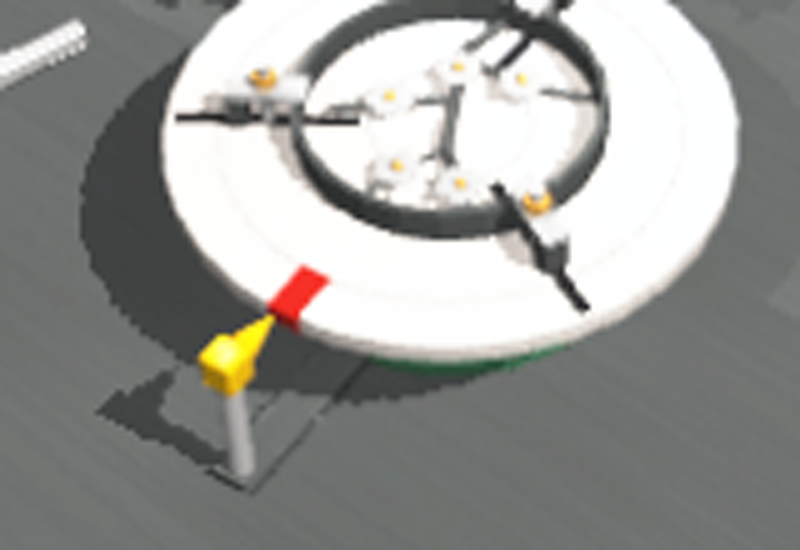

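The mark now sits slightly past the pointer: its edge middle is at about (285,312) and the pointer line meets the rim near (280,308), so 3–4 mm over. I'll ease it back 3 mm.

>>> jog_arm(turn=[[0,0,0],[0,0,0],[0,0,0],[0,0,0],[0,0,0]], translation=[[0,-0.001,0],[0,-0.002,0],[0,-0.003,0],[0,-0.003,0],[0,-0.003,0]], grip=[1,1,1,1,1])

```text
clock: 12.55
tool_pos: [0.4646, -0.181, 0.1142]
eef_rot: [0.973, 0.231, 0.004, 0.004]
contact_force: [-3.4, -2.4, 44.8]
opening: 0.005
finger_force: 22.2
```

```bash
python3 m.py 2 scene
```

```text
scene 12.55 [-4.00e-03  1.49e-01  5.80e+01]
scene 12.6 [-4.00e-03  1.49e-01  5.80e+01]
12.65 [ 0.46456733 -0.18097601  0.11426266] [-2.5750665  -2.79220487 44.52609535]
```

>>> jog_arm(turn=[[0,0,0],[0,0,0],[0,0,0],[0,0,0],[0,0,0],[0,0,0],[0,0,0],[0,0,0],[0,0,0],[0,0,0]], translation=[[0,0,-0.001],[0,0,-0.002],[0,0,-0.004],[0,0,-0.007],[0,0,-0.015],[0,0,-0.03],[0,0,-0.06],[0,0,-0.1],[0,0,-0.12],[0,0,-0.12]], grip=[1,1,1,1,1,1,1,1,1,1])

```text
clock: 13.9
tool_pos: [0.4616, -0.1786, 0.2309]
eef_rot: [0.973, 0.232, 0.001, 0.001]
contact_force: [0.2, 0.4, -1.4]
opening: 0.003
finger_force: 0.0
```

```bash
python3 m.py 4 scene; python3 - <<'E'
from h import *
im=save('scene','scene3.png'); cv2.imwrite('pics/crop3.png',cv2.resize(im[170:280,160:320,::-1],None,fx=5,fy=5,interpolation=cv2.INTER_CUBIC))
E
```

```text
scene 13.9 [-0.062  0.148 56.   ]
scene 13.95 [-0.062  0.148 56.   ]
scene 14.0 [-0.062  0.148 56.   ]
scene 14.05 [-0.062  0.148 56.   ]
14.1 [ 0.46014909 -0.17812814  0.22864788] [ 0.31739086 -0.02790888 -0.03338837]
```

View pics/crop3.png

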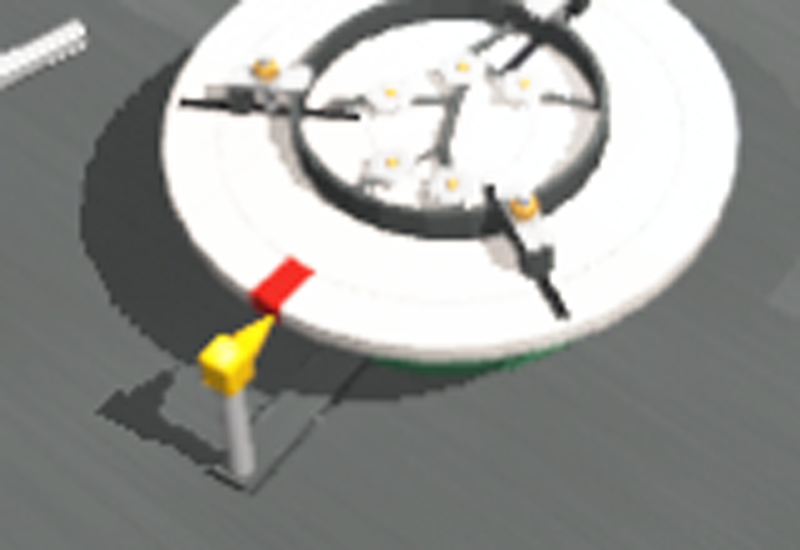

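Lifting off let the plate spring back about 8 mm, so the mark is only just on the pointer. I'll touch it again lightly, ease it forward and release slowly.

>>> jog_arm(turn=[[0,0,0],[0,0,0],[0,0,0],[0,0,0],[0,0,0],[0,0,0],[0,0,0],[0,0,0],[0,0,0],[0,0,0],[0,0,0],[0,0,0],[0,0,0],[0,0,0],[0,0,0]], translation=[[0,0,0.04],[0,0,0.08],[0,0,0.105],[0,0,0.112],[0,0,0.114],[0,0,0.115],[0,0,0.116],[0,0,0.117],[0,0,0.117],[0,0.002,0.117],[0,0.004,0.117],[0,0.006,0.117],[0,0.008,0.117],[0,0.008,0.117],[0,0.008,0.117]], grip=[1,1,1,1,1,1,1,1,1,1,1,1,1,1,1])

```text
clock: 16.02
tool_pos: [0.4664, -0.1858, 0.1144]
eef_rot: [0.973, 0.232, 0.002, 0.001]
contact_force: [0.0, 0.0, 10.3]
opening: 0.002
finger_force: 4.9
```

```bash
python3 m.py 2 scene
```

```text
scene 16.025 [-4.00e-03  1.49e-01  5.50e+01]
scene 16.075 [-4.00e-03  1.49e-01  5.50e+01]
16.125 [ 0.46642353 -0.1858179   0.11443777] [ 1.04575484  0.1690507  10.35377531]
```

Now at -0.004 rad with a light 10 N. I'll release slowly.

>>> jog_arm(turn=[[0,0,0],[0,0,0],[0,0,0],[0,0,0],[0,0,0],[0,0,0],[0,0,0],[0,0,0],[0,0,0],[0,0,0],[0,0,0],[0,0,0],[0,0,0],[0,0,0],[0,0,0],[0,0,0]], translation=[[0,0,-0.0002],[0,0,-0.0004],[0,0,-0.0006],[0,0,-0.0008],[0,0,-0.001],[0,0,-0.0012],[0,0,-0.0014],[0,0,-0.0016],[0,0,-0.0025],[0,0,-0.005],[0,0,-0.01],[0,0,-0.03],[0,0,-0.06],[0,0,-0.1],[0,0,-0.12],[0,0,-0.12]], grip=[1,1,1,1,1,1,1,1,1,1,1,1,1,1,1,1])

```text
clock: 18.12
tool_pos: [0.465, -0.1859, 0.234]
eef_rot: [0.973, 0.231, 0.001, 0.001]
contact_force: [-0.4, 0.2, -0.4]
opening: 0.005
finger_force: 0.0
```

```bash
python3 m.py 3 scene; python3 - <<'E'
from h import *
im=save('scene','scene4.png'); cv2.imwrite('pics/crop4.png',cv2.resize(im[170:280,160:320,::-1],None,fx=5,fy=5,interpolation=cv2.INTER_CUBIC))
E
```

```text
scene 18.125 [-9.00e-03  1.49e-01  5.30e+01]
scene 18.175 [-9.00e-03  1.49e-01  5.20e+01]
scene 18.225 [-9.00e-03  1.49e-01  5.30e+01]
18.275 [ 0.46371878 -0.18537774  0.23180671] [-0.37286959  0.44432569  0.52696891]
```

View pics/crop4.png

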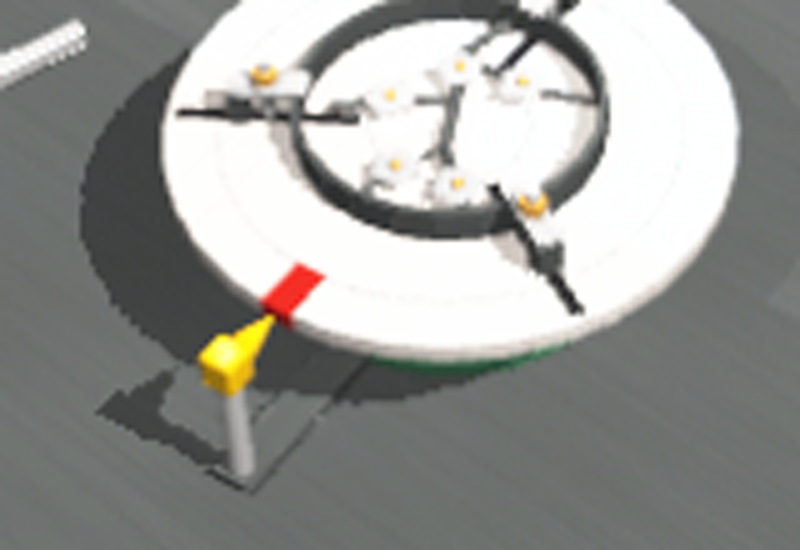

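The pointer tip at (273,316) meets the middle of the mark (its edge runs (267,303) to (292,316)). The plate is at rest and the arm is clear.

```bash
python3 -c "
from plant import r
print(r.finish_job())"
```

```text
the job is handed in; nothing more can be done
None
```

The flicked plate ran freely past the pointer twice in all, then I braked it by fingertip about 18 mm short on the next pass and eased it forward; it sprang back about 9 mm when I lifted off, so I touched it once more lightly, and it now stands still with the pointer within about 2 mm of the mark's middle, the arm clear and the job handed in (no verdict shown).

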